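# Seasoning caddy from the counter rail to the lazy Susan

## Task

The table is being laid: slide the steel seasoning caddy along the counter rail and out of the open end on its own side, with both shakers staying upright in it, then lift it off. Carry it to the bamboo lazy Susan and lower it, without dropping it, so that it stands upright in the middle, and let go. Leave the utensil rest in its place on the rail and do not disturb the other kitchen things.

Things in the scene. Friction and masses are not known exactly. Their poses are not given: they have to be found in the camera images.
- rail: Low aluminium T-slot rail, fixed to the counter, 240 mm long (its y), 60 wide (x), 19 high, both ends open. Origin: centre of its underside, on the counter. The slot runs the whole length: floor 6 mm above the counter, inside 46 mm wide, 9 high; two 4 mm lips leave a mouth 24 mm wide in the top. The caddy and the rest stand in it, one each side of the middle, and cannot pass each other.
- caddy: Seasoning caddy: steel tub on a black T-foot (head 40 mm wide, 96 long (y), 6 thick; neck 18 wide, 9 high). Origin: centre of the foot's underside. Starts in the rail, origin 6 mm above the counter, axes parallel to the rail's, about 3 mm play all round. Slides easily along the rail's y, cannot lift out; free once its origin is over 168 mm from the rail's middle. About 0.5 kg with its shakers.
- caddy_rim (a point): Centre of the caddy tub's mouth, level with its rim, 79 mm above caddy. The tub is 62 mm wide (x), 110 long (y), 64 high (its bottom 15 mm above caddy), walls 3 mm, with a divider across the middle of its length: two cells with a shaker in each, standing up to 9 mm above the rim. Its long sides are flat and stiff, so it can be grasped 62 mm across, square to the rail.
- shaker_a: One of two like glass shakers with steel cap, 46 mm in diameter, 70 mm high, 0.11 kg, standing loose in the caddy's +y cell, 26.75 mm from the caddy's middle. Origin: centre of its underside, 18 mm above the caddy's origin. z along the shaker, up.
- shaker_b: The other shaker, alike, in the caddy's -y cell. Origin: centre of its underside.
- rest: Utensil rest, a low bamboo saddle 62 x 60 mm with two notched ridges, on the same kind of T-foot (56 mm long), loose in the same rail on the other side of its middle. Origin: centre of the underside of its foot; top 45 mm above that. It stays where it is.
- susan_top (a point): Centre of the upper face of the bamboo lazy Susan's turning plate, 26 mm above the counter. The plate is a disc 200 mm in diameter with a rim 6 mm wide that rises 6 mm above that face; it turns about its vertical axis with a little friction (0.03 N m), its base is fixed to the counter. z up.
- bowl: Yellow plastic bowl, 170 mm across the mouth, 70 mm high, on the counter to the robot's left. Origin: centre of its underside. Bystander.
- griddle: Ceramic-coated square griddle, 240 x 240 mm, rim 24 mm high, with a handle reaching 280 mm from its centre along its -y and 56 mm high, on the counter to the robot's right. Origin: centre of its underside. Bystander.
- tongs: Steel kitchen tongs, 270 mm long, lying flat (24 mm high) on the counter at the robot's far left. Origin: about their middle, on the counter. Bystander.
- spatula: Green silicone spatula, 270 mm long, lying flat on the counter at the robot's far right. Origin: on the counter under its shaft. Bystander.
Mind the look-alikes: they are no part of the job. There is more than one size of the part that bears susan_top; the job needs the middle-sized. What is shaped like the shaker_b but turquoise is not meant.

How it is judged:
By the outcome, as a careful person would: the job done as asked, in the order asked, and still so for the second after the job is handed in, with the robot touching nothing.
It also fails if it takes over 51 s, if anything falls off the work surface, if the arm or the gripper's body presses on something with over 40 N, if the wrist force passes 120 N, or if a joint passes its speed limit or range.

## Robot

A 7-joint arm with a two-finger parallel gripper is mounted at the origin on the work surface. World frame = base frame: x ahead of the robot, y to its left, z up, the work surface at z = 0. Lengths are in m, angles in rad, forces in N, time in s.
With the tool pointing down it reaches from about 0.4 to 0.85 m from the base axis. Payload 4.5 kg.
Tool frame: the origin (TCP) lies on the centre line of the jaws, within the pads' length; the fingertips stand 25 mm ahead of it and the grasp point (between the pads) lies 6 mm ahead of it; z points along the fingers, y is the direction in which the jaws open and shut (so a half turn about z gives the same grasp; the last joint's range is limited). The gripper opens to 88 mm and grips with 3 to 60 N. Pads are 18 mm wide; open, the fingers measure 123 mm over their backs; the gripper's body (75 mm by 187 mm) begins 45 mm behind the grasp point.
Start: joints at [1.221, 0.689, -0.195, 1.565, 0.157, 0.902, -0.215], TCP at [0.234, -0.58, 0.264] pointing down, gripper open.
Joint ranges: [-3.01, 3.01], [-0.46, 2.08], [-1.47, 1.51], [0.13, 2.56], [-1, 4.14], [0.04, 2.09], [-2.66, 2.66]. Speed limits (rad/s): [2.57, 2.57, 3.14, 3.14, 3.14, 3.14, 3.14].

## Interface

Orientations are given as a unit quaternion [x, y, z, w].
In Python, from plant import r, eyes gives the robot as it stands.
- The arm moves only by the tool servo_tool, never from a script. Its argument "deltas" is a list of rows, each an object of numbers: "dx", "dy", "dz": the shift along the tool's x, y, z in units of 60 mm (1.0 is 60 mm); "ax", "ay", "az": the turn, a rotation vector about the tool's x, y, z in units of 6 degrees (1.0 is 6 degrees); "hand": the finger opening in mm, from 0 to 88.1. A call has 1 to 10 rows; each row is the pose to reach, as a shift and turn from the pose commanded when the call began, along the tool's axes at that moment; what a row does not reach only later rows make up. A row lasts 1/8 s, in which the tool goes at most 62.5 mm and 10.7 degrees, less where a joint would pass 70% of its speed; a pose out of reach is approached as far as the arm can. A call with a gripper value outside its range is refused whole. The fingers move at their own pace and stop on an object; "newtons" is the grip in N (left out, the last holds). Time passes only in rows, so rows that repeat a pose let the fingers close. It gives the time, the measured TCP pose, the force and the opening at its end, in the units of the state.
- r.get_state(): the state, without advancing time (a new reading comes with each control period).
- eyes.snapshot(name): name is "scene" or "top" or "wrist"; returns (picture, depth): 384x512x3 uint8, red, green, blue; 384x512 float32, m along the optical axis (not along the pixel's ray), 0 where there is no reading.
- eyes.camera_model(name): a dict with "fx", "fy", "cx", "cy" (pixels), "pose" (4x4, takes a point from camera to world coordinates). Camera axes: x right, y up, looking along -z (the intrinsics and any distortion apply to the point x, -y, -z); pixel columns grow to the right and rows downward; lengths in m; the calibration is good to about 2 mm. The wrist camera is an equidistant fisheye: a pixel r from the principal point sees the ray r / f radians off the axis. A picture is of the moment at which its call begins: read the wrist's pose just before it. camera_model takes no time and is no camera call; for the wrist camera it gives the pose at the moment of the call.
- r.finish_job(): hands the job in, once; it reports no verdict.
The state is a dict: "clock": time; "q": joint angles; "qd": joint speeds; "joint_torque": joint torques, N m; "tool_pos": TCP position; "eef_rot": TCP orientation; "contact_force": force on the tool from outside, world axes, zero at the start; "moment": the same for the moment, N m; "opening": opening from 0.0 (shut) to 1.0 (fully open).
Only numpy, scipy, OpenCV 4.12 (cv2) and the standard library are available. Lean on these libraries where they do the work, as an engineer would, in place of code of your own. Each camera call takes 0.05 s, during which the arm holds its last target.

## Working session

There is one attempt and no reset: what is moved stays moved. The work goes in short steps, Python scripts to look and compute and a tool call to move; the robot and the scene stay as the last step left them, time stands still between calls to the robot, and variables do not carry over. Pictures are saved under pics/ and viewed, and the job is handed in when it is done.

Besides the shell and the picture viewer there is one more tool, called after "Call:" as a command line: name --argument value ..., lists and objects as JSON in quotes. servo_tool: Moves the arm, as the interface text tells. Its arguments: {"type":"object","properties":{"deltas":{"type":"array","items":{"type":"object","properties":{"dx":{"type":"number"},"dy":{"type":"number"},"dz":{"type":"number"},"ax":{"type":"number"},"ay":{"type":"number"},"az":{"type":"number"},"hand":{"type":"number"}}}},"newtons":{"type":"number"}},"required":["deltas"]}

```bash
ls; mkdir -p pics
python3 - <<'E'
from plant import r, eyes
import cv2, numpy as np
print(r.get_state())
for n in ("scene","top"):
    p,d=eyes.snapshot(n); m=eyes.camera_model(n); print(n,m)
    cv2.imwrite(f"pics/{n}0.png",cv2.cvtColor(p,cv2.COLOR_RGB2BGR)); np.savez(f"pics/{n}0.npz",p=p,d=d,pose=m["pose"],k=[m["fx"],m["fy"],m["cx"],m["cy"]])
E
```

```text
pics
{'clock': 0.0, 'q': array([ 1.22081455,  0.68997949, -0.19451568,  1.56633971,  0.15731872,
        0.9025247 , -0.21518815]), 'qd': array([ 0.00022795,  0.00012602, -0.00114113, -0.002137  ,  0.00120172,
        0.00130578, -0.00057371]), 'joint_torque': array([-1.01569152e-03, -5.27557218e+01, -1.26676016e+00, -1.53427130e+01,
       -5.24713250e-02,  6.58825447e-03,  1.83241118e-04]), 'tool_pos': array([ 0.23374877, -0.57900415,  0.26291401]), 'eef_rot': array([ 9.81644121e-01,  1.90719579e-01, -2.51345437e-04, -8.93924245e-04]), 'contact_force': array([ 0.54260379, -0.58321908, -0.13185371]), 'moment': array([-0.01318032,  0.00101801,  0.04005794]), 'opening': 1.00260625363153}
scene {'fx': 362.8565548461572, 'fy': 362.8565548461572, 'cx': 260.5408035761614, 'cy': 189.8275174514616, 'pose': array([[-0.76685466, -0.40909255,  0.49454748,  1.13594486],
       [ 0.64172422, -0.50208134,  0.57974508,  0.79862302],
       [ 0.01113367,  0.76194331,  0.64754802,  0.97652084],
       [ 0.        ,  0.        ,  0.        ,  1.        ]])}
top {'fx': 450.8347042838398, 'fy': 450.8347042838398, 'cx': 254.68507841029574, 'cy': 194.78999442587417, 'pose': array([[-1.25385392e-02,  9.79930374e-01, -1.98945337e-01,
         1.94785681e-01],
       [-9.99920808e-01, -1.20732176e-02,  3.55189794e-03,
        -8.25410245e-03],
       [ 1.07870233e-03,  1.98974118e-01,  9.80004152e-01,
         1.42485240e+00],
       [ 0.00000000e+00,  0.00000000e+00,  0.00000000e+00,
         1.00000000e+00]])}
```

View pics/scene0.png

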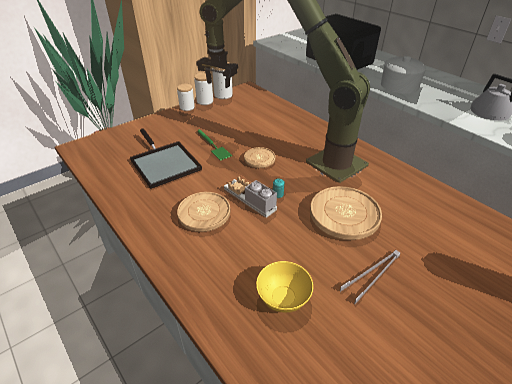

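View pics/top0.png

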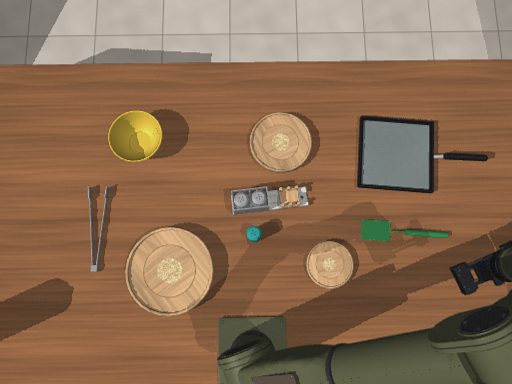

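The top view shows three Susans: large at (169,271), small at (330,264) and middle-sized at (281,142). The caddy is at about (250,200) and the rest at (292,196). The turquoise decoy is at (254,233), just beside the caddy.

```bash
cat > h.py <<'E'
import numpy as np
def load(f):
    z=np.load(f); return z['p'],z['d'],z['pose'],z['k']
def cloud(d,T,k):
    v,u=np.mgrid[:d.shape[0],:d.shape[1]]
    P=np.stack([(u-k[2])/k[0]*d,-(v-k[3])/k[1]*d,-d,np.ones_like(d)],-1)
    return (P@T.T)[...,:3]
E
python3 - <<'E'
from h import *
import cv2
p,d,T,k=load('pics/top0.npz'); P=cloud(d,T,k)
# rail/caddy area
c=p[170:250,215:325]; cv2.imwrite('pics/c1.png',cv2.cvtColor(cv2.resize(c,None,fx=7,fy=7,interpolation=cv2.INTER_CUBIC),cv2.COLOR_RGB2BGR))
print('counter z',np.median(P[220:250,190:230,2]))
def blob(name,box,lo,hi):
    r0,r1,c0,c1=box; q=P[r0:r1,c0:c1].reshape(-1,3); q=q[(q[:,2]>lo)&(q[:,2]<hi)]
    rc=cv2.minAreaRect((q[:,:2]*1000).astype(np.float32)); print(name,len(q),q.mean(0).round(4),rc)
    return q
q=blob('caddytop',(175,225,222,320),.076,.11)
q=blob('rest+',(175,225,222,320),.03,.06)
q=blob('rail+',(175,225,222,320),.012,.11)
q=blob('rail',(175,225,222,320),.012,.026)
q=blob('susan mid',(100,180,240,320),.018,.045)
(x,y),R=cv2.minEnclosingCircle((q[:,:2]*1000).astype(np.float32)); print(x,y,R)
q=blob('turq',(222,246,242,266),.012,.1)
q=blob('small',(230,300,295,360),.012,.05);q=blob('big',(220,320,120,220),.012,.05)
p2,d2,T2,k2=load('pics/scene0.npz'); P2=cloud(d2,T2,k2)
for nm,PP in(('top',P),('scene',P2)):
    q=PP.reshape(-1,3); 
    for lo,hi in((.018,.045),):
        m=(abs(q[:,0]-.6)<.13)&(abs(q[:,1]+.09)<.14)&(q[:,2]>lo)&(q[:,2]<hi)
        print(nm,m.sum())
E
```

```text
counter z 0.0020424514808170535
caddytop 527 [0.456  0.0021 0.0907] ((457.2192687988281, 2.1482810974121094), (63.007179260253906, 109.8122329711914), 6.2476301193237305)
rest+ 462 [ 0.4647 -0.0868  0.0401] ((462.45379638671875, -47.75891876220703), (63.159061431884766, 207.57337951660156), 6.195940971374512)
rail+ 1507 [ 0.4604 -0.0479  0.055 ] ((443.7638244628906, -60.548133850097656), (103.24049377441406, 240.00355529785156), 6.112457752227783)
rail 312 [ 0.4633 -0.0855  0.0201] ((443.2326965332031, -60.715904235839844), (101.83428955078125, 240.2002716064453), 6.527764320373535)
susan mid 2890 [ 0.6528 -0.0974  0.0281] ((653.4974365234375, -97.37675476074219), (194.6556854248047, 200.89088439941406), 88.45864868164062)
653.3954467773438 -97.37552642822266 100.54784393310547
turq 197 [ 0.3524 -0.0079  0.066 ] ((358.3108215332031, -19.317901611328125), (44.32299041748047, 68.4503173828125), 18.43836784362793)
small 1725 [ 0.2593 -0.2402  0.0204] ((259.99432373046875, -239.75033569335938), (142.79917907714844, 140.24734497070312), 89.28221893310547)
big 6103 [0.2444 0.2502 0.0369] ((246.18447875976562, 249.94873046875), (263.89678955078125, 264.0668640136719), 45.01887893676758)
top 2972
scene 1723
```

View pics/c1.png

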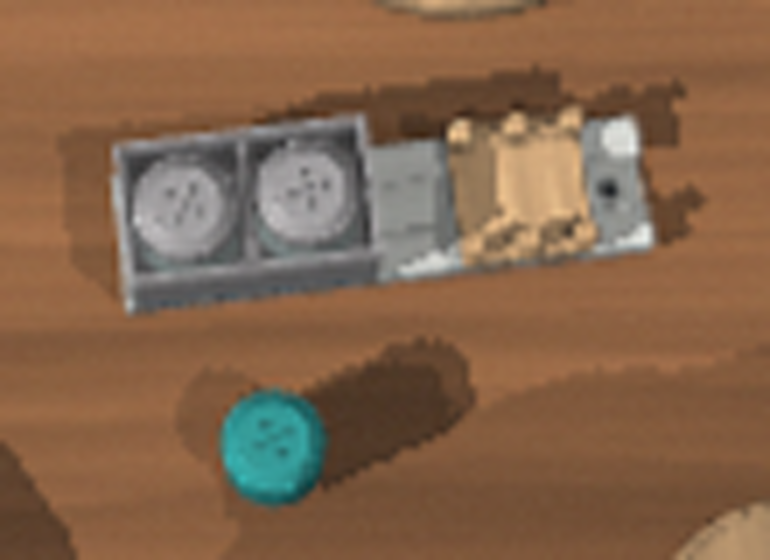

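```bash
cat >> h.py <<'E'
from scipy.spatial.transform import Rotation as R
def tgt(deg):  # tool down, tool y at angle deg in world
    a=np.radians(deg); y=np.array([np.cos(a),np.sin(a),0]); z=np.array([0,0,-1.]); return R.from_matrix(np.stack([np.cross(y,z),y,z],1))
def delta(s,pos,deg=None):
    Q=R.from_quat(s['eef_rot']); d=Q.inv().apply(np.array(pos)-s['tool_pos'])/.06
    a=(Q.inv()*tgt(deg)).as_rotvec(degrees=True)/6 if deg is not None else np.zeros(3)
    print('d',d.round(3),'a',a.round(3),'tilt/yaw', Q.apply([0,0,1]).round(4),np.degrees(np.arctan2(*Q.apply([0,1,0])[[1,0]])).round(2))
E
python3 - <<'E'
from h import *
from plant import r
s=r.get_state(); print(s['clock'])
delta(s,[.457,.002,.25],6.2)
p,d,T,k=load('pics/top0.npz'); P=cloud(d,T,k)
print('susan plate z',np.median(P[125:160,262:300,2]))
E
```

```text
0.1
d [ 7.076 -7.586  0.228] a [-1.4000e-02 -9.0000e-03 -1.2368e+01] tilt/yaw [-7.0e-04  1.5e-03 -1.0e+00] -68.01
susan plate z 0.02764132373593009
```

Call:
servo_tool --deltas '[{"dx": 0.4, "dy": -0.45, "dz": 0, "az": -0.7, "hand": 80}, {"dx": 1.1, "dy": -1.2, "dz": 0, "az": -2.0, "hand": 80}, {"dx": 1.8, "dy": -1.95, "dz": 0, "az": -3.3, "hand": 80}, {"dx": 2.55, "dy": -2.75, "dz": 0, "az": -4.6, "hand": 80}, {"dx": 3.3, "dy": -3.55, "dz": 0, "az": -5.9, "hand": 80}, {"dx": 4.05, "dy": -4.35, "dz": 0.1, "az": -7.2, "hand": 80}, {"dx": 4.8, "dy": -5.15, "dz": 0.1, "az": -8.5, "hand": 80}, {"dx": 5.5, "dy": -5.9, "dz": 0.2, "az": -9.8, "hand": 80}, {"dx": 6.2, "dy": -6.65, "dz": 0.2, "az": -11.0, "hand": 80}, {"dx": 6.7, "dy": -7.2, "dz": 0.2, "az": -11.9, "hand": 80}]'

```text
schema error: expected keys dx, dy, dz, ax, ay, az, hand
```

Run:
```python
from h import *
from plant import r
s=r.get_state(); print(s['clock'],s['tool_pos'],s['q'])
delta(s,[.457,.002,.25],6.2)
```

```text
0.1 [ 0.23380554 -0.57904775  0.26301556] [ 1.22079681  0.68985255 -0.19454795  1.56625889  0.15730232  0.90248847
 -0.21513223]
d [ 7.076 -7.586  0.228] a [-1.4000e-02 -9.0000e-03 -1.2368e+01] tilt/yaw [-7.0e-04  1.5e-03 -1.0e+00] -68.01
```

Call:
servo_tool --deltas '[{"dx": 0.4, "dy": -0.45, "dz": 0, "ax": 0, "ay": 0, "az": -0.7, "hand": 80}, {"dx": 1.1, "dy": -1.2, "dz": 0, "ax": 0, "ay": 0, "az": -2.0, "hand": 80}, {"dx": 1.8, "dy": -1.95, "dz": 0, "ax": 0, "ay": 0, "az": -3.3, "hand": 80}, {"dx": 2.55, "dy": -2.75, "dz": 0, "ax": 0, "ay": 0, "az": -4.6, "hand": 80}, {"dx": 3.3, "dy": -3.55, "dz": 0, "ax": 0, "ay": 0, "az": -5.9, "hand": 80}, {"dx": 4.05, "dy": -4.35, "dz": 0.1, "ax": 0, "ay": 0, "az": -7.2, "hand": 80}, {"dx": 4.8, "dy": -5.15, "dz": 0.1, "ax": 0, "ay": 0, "az": -8.5, "hand": 80}, {"dx": 5.5, "dy": -5.9, "dz": 0.2, "ax": 0, "ay": 0, "az": -9.8, "hand": 80}, {"dx": 6.2, "dy": -6.65, "dz": 0.2, "ax": 0, "ay": 0, "az": -11.0, "hand": 80}, {"dx": 6.7, "dy": -7.2, "dz": 0.2, "ax": 0, "ay": 0, "az": -11.9, "hand": 80}]'

```text
clock: 1.35
tool_pos: [0.4455, -0.0263, 0.2516]
eef_rot: [0.684, 0.729, -0.0, -0.0]
contact_force: [1.5, -0.8, 0.4]
opening: 0.905
```

Run:
```python
from h import *
from plant import r
s=r.get_state(); print(s['clock'],s['tool_pos'],s['q'])
delta(s,[.457,.002,.25],6.2)
```

```text
1.35 [ 0.44549399 -0.02628987  0.25158896] [ 0.28457717  0.51574003 -0.49522124  2.08642722  0.40744782  0.63269854
 -0.42636972]
d [0.458 0.221 0.026] a [-0.001 -0.    -0.429] tilt/yaw [-1.e-04  0.e+00 -1.e+00] 3.62
```

Call:
servo_tool --deltas '[{"dx": 0.3, "dy": 0.15, "dz": 0, "ax": 0, "ay": 0, "az": -0.3, "hand": 80}, {"dx": 0.45, "dy": 0.22, "dz": 0, "ax": 0, "ay": 0, "az": -0.43, "hand": 80}, {"dx": 0.45, "dy": 0.22, "dz": 0, "ax": 0, "ay": 0, "az": -0.43, "hand": 80}]'

```text
clock: 1.72
tool_pos: [0.4564, -0.001, 0.2515]
eef_rot: [0.669, 0.743, -0.0, -0.0]
contact_force: [1.1, -0.6, 0.4]
opening: 0.911
```

Run:
```python
from h import *
from plant import r,eyes
import cv2
s=r.get_state(); m=eyes.camera_model('wrist'); p,d=eyes.snapshot('wrist')
print(s['clock'],s['tool_pos'],m)
delta(s,[.457,.002,.25],6.2)
np.savez('pics/w1.npz',p=p,d=d,pose=m["pose"],k=[m["fx"],m["fy"],m["cx"],m["cy"]])
cv2.imwrite('pics/w1.png',cv2.cvtColor(cv2.resize(p,None,fx=1.5,fy=1.5),cv2.COLOR_RGB2BGR))
```

```text
1.725 [ 0.45643187 -0.00103839  0.25152496] {'fx': 297.3186396354542, 'fy': 297.3186396354542, 'cx': 254.9651285109077, 'cy': 194.45378969948612, 'pose': array([[ 9.94514694e-01, -9.96364625e-02, -3.18291988e-02,
         4.48135823e-01],
       [ 1.04592535e-01,  9.44513204e-01,  3.11376314e-01,
         8.01924234e-02],
       [-9.61335877e-04, -3.12997416e-01,  9.49753491e-01,
         3.72249267e-01],
       [ 0.00000000e+00,  0.00000000e+00,  0.00000000e+00,
         1.00000000e+00]])}
d [0.049 0.015 0.025] a [-0.006  0.004 -0.042] tilt/yaw [-6.e-04 -4.e-04 -1.e+00] 5.95
```

View pics/w1.png

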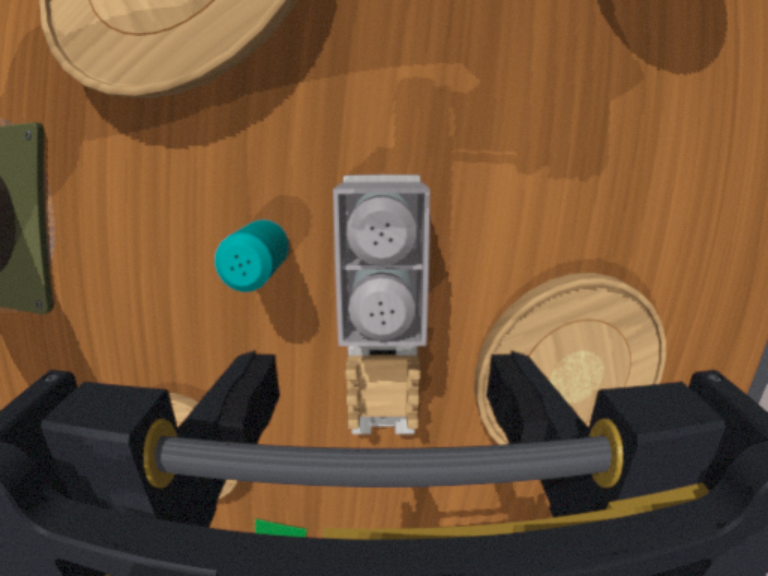

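The wrist view shows the caddy rim between (335,188) and (428,345), with both shakers upright. The rest is below it and the turquoise decoy is to the left.

```bash
cat >> h.py <<'E'
def fcloud(d,T,k):
    v,u=np.mgrid[:d.shape[0],:d.shape[1]]
    x=(u-k[2]);y=(v-k[3]);rr=np.hypot(x,y)+1e-9;th=rr/k[0]
    t=np.tan(th)*d/rr
    P=np.stack([x*t,-y*t,-d,np.ones_like(d)],-1)
    return (P@T.T)[...,:3]
E
python3 - <<'E'
from h import *
import cv2
p,d,T,k=load('pics/w1.npz'); P=fcloud(d,T,k)
print('counter',np.median(P[60:120,310:350,2]))
q=P[110:240,215:295].reshape(-1,3)
for lo,hi in((.079,.09),(.079,.12)):
    m=(q[:,2]>lo)&(q[:,2]<hi)&(abs(q[:,0]-.457)<.06)&(abs(q[:,1]-.002)<.08)
    a=q[m]; print(m.sum(),np.median(a[:,2]),cv2.minAreaRect((a[:,:2]*1000).astype(np.float32)))
m=(P[...,2]>.089)&(P[...,2]<.11)&(abs(P[...,0]-.457)<.04)&(abs(P[...,1])<.08)
n,l,st,c=cv2.connectedComponentsWithStats(m.astype(np.uint8))
for i in range(1,n):
    if st[i,4]>80: print('cap',P[l==i].mean(0),cv2.minEnclosingCircle((P[l==i][:,:2]*1000).astype(np.float32)))
q=P.reshape(-1,3); m=(q[:,2]>.018)&(q[:,2]<.045)&(np.hypot(q[:,0]-.653,q[:,1]+.097)<.115)
print('susan',m.sum(),np.median(q[m],0),cv2.minAreaRect((q[m][:,:2]*1000).astype(np.float32)))
m=(q[:,2]>.05)&(q[:,2]<.12)&(np.hypot(q[:,0]-.355,q[:,1]+.01)<.05); print('turq',q[m].max(0),q[m].min(0))
E
```

```text
counter -0.0002699474336265717
1894 0.0851625534362454 ((455.1750183105469, 0.65289306640625), (62.34201431274414, 111.36663055419922), 5.994025230407715)
4350 0.09108760078999217 ((455.1750183105469, 0.65289306640625), (62.34201431274414, 111.36663055419922), 5.994025230407715)
cap [0.45248832 0.02847053 0.09268068] ((452.5704650878906, 27.796682357788086), 21.96336555480957)
cap [ 0.45802668 -0.02373542  0.09278435] ((458.20257568359375, -25.18658447265625), 22.22535514831543)
susan 7533 [ 0.64667351 -0.05977926  0.02615812] ((646.7465209960938, -80.22479248046875), (199.29112243652344, 162.1618194580078), 13.256964683532715)
turq [0.37611926 0.01428382 0.07202599] [ 0.33069565 -0.03151665  0.05001435]
```

Run:
```python
from h import *
from plant import r
delta(r.get_state(),[.4555,.001,.074],6.0)
```

```text
d [ 5.000e-02 -2.000e-03  2.958e+00] a [-0.01   0.008 -0.021] tilt/yaw [-0.001 -0.001 -1.   ] 5.88
```

Call:
servo_tool --deltas '[{"dx": 0.04, "dy": 0, "dz": 0.5, "ax": 0, "ay": 0, "az": 0, "hand": 80}, {"dx": 0.04, "dy": 0, "dz": 1.2, "ax": 0, "ay": 0, "az": 0, "hand": 80}, {"dx": 0.04, "dy": 0, "dz": 1.8, "ax": 0, "ay": 0, "az": 0, "hand": 80}, {"dx": 0.04, "dy": 0, "dz": 2.3, "ax": 0, "ay": 0, "az": 0, "hand": 80}, {"dx": 0.04, "dy": 0, "dz": 2.7, "ax": 0, "ay": 0, "az": 0, "hand": 80}, {"dx": 0.04, "dy": 0, "dz": 2.95, "ax": 0, "ay": 0, "az": 0, "hand": 80}, {"dx": 0.04, "dy": 0, "dz": 2.95, "ax": 0, "ay": 0, "az": 0, "hand": 80}]'

```text
clock: 2.65
tool_pos: [0.4556, 0.0002, 0.074]
eef_rot: [0.67, 0.742, -0.001, -0.0]
contact_force: [-0.1, 0.6, 0.4]
opening: 0.903
```

Run:
```python
from h import *
from plant import r,eyes
import cv2
s=r.get_state(); m=eyes.camera_model('wrist'); p,d=eyes.snapshot('wrist')
print(s['clock'],s['tool_pos'],s['contact_force'])
delta(s,[.4555,.001,.074],6.0)
np.savez('pics/w2.npz',p=p,d=d,pose=m["pose"],k=[m["fx"],m["fy"],m["cx"],m["cy"]])
cv2.imwrite('pics/w2.png',cv2.cvtColor(cv2.resize(p,None,fx=1.5,fy=1.5),cv2.COLOR_RGB2BGR))
```

```text
2.65 [4.55573395e-01 2.25288495e-04 7.40454032e-02] [-0.10252788  0.61001537  0.40724618]
d [0.013 0.    0.001] a [-0.023  0.014 -0.023] tilt/yaw [-0.0022 -0.0017 -1.    ] 5.86
```

View pics/w2.png

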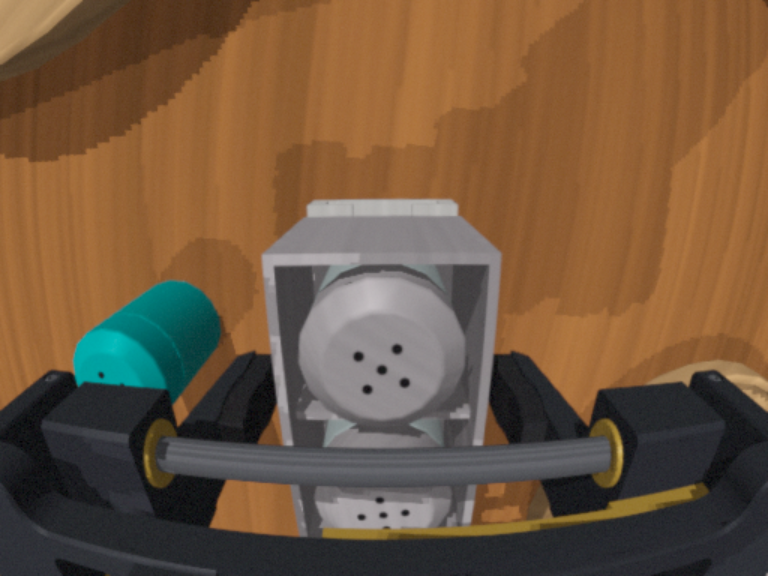

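The fingers straddle the tub: left pad at about (265,360), right pad at about (500,360), with the tub walls at 270 and 495. Closing now.

Call:
servo_tool --deltas '[{"dx": 0, "dy": 0, "dz": 0, "ax": 0, "ay": 0, "az": 0, "hand": 68}, {"dx": 0, "dy": 0, "dz": 0, "ax": 0, "ay": 0, "az": 0, "hand": 62}, {"dx": 0, "dy": 0, "dz": 0, "ax": 0, "ay": 0, "az": 0, "hand": 50}, {"dx": 0, "dy": 0, "dz": 0, "ax": 0, "ay": 0, "az": 0, "hand": 50}, {"dx": 0, "dy": 0, "dz": 0, "ax": 0, "ay": 0, "az": 0, "hand": 50}]' --newtons 30

```text
clock: 3.32
tool_pos: [0.456, 0.0012, 0.0753]
eef_rot: [0.669, 0.743, -0.0, 0.0]
contact_force: [-1.6, -0.7, 6.4]
opening: 0.702
```

Run:
```python
from h import *
from plant import r
s=r.get_state();print(s['tool_pos'],s['contact_force'],s['moment'],s['opening']*88.1)
delta(s,s['tool_pos']+.125*np.array([-.105,.9945,0])+[0,0,.001],6.0)
```

```text
[0.45598271 0.00120962 0.07530922] [-1.5956573  -0.68680137  6.44648335] [-0.10090469  0.30699064 -0.01165444] 61.83978124788754
d [ 2.083 -0.003 -0.018] a [-0.002  0.008 -0.009] tilt/yaw [-1.e-04 -9.e-04 -1.e+00] 5.95
```

Gripped at 61.8 mm. Next, slide gently along tool +x, which is rail +y.

Call:
servo_tool --deltas '[{"dx": 0.03, "dy": 0, "dz": -0.02, "ax": 0, "ay": 0, "az": 0, "hand": 50}, {"dx": 0.09, "dy": 0, "dz": -0.02, "ax": 0, "ay": 0, "az": 0, "hand": 50}, {"dx": 0.17, "dy": 0, "dz": -0.02, "ax": 0, "ay": 0, "az": 0, "hand": 50}, {"dx": 0.25, "dy": 0, "dz": -0.02, "ax": 0, "ay": 0, "az": 0, "hand": 50}, {"dx": 0.35, "dy": 0, "dz": -0.02, "ax": 0, "ay": 0, "az": 0, "hand": 50}, {"dx": 0.45, "dy": 0, "dz": -0.02, "ax": 0, "ay": 0, "az": 0, "hand": 50}, {"dx": 0.55, "dy": 0, "dz": -0.02, "ax": 0, "ay": 0, "az": 0, "hand": 50}, {"dx": 0.63, "dy": 0, "dz": -0.02, "ax": 0, "ay": 0, "az": 0, "hand": 50}, {"dx": 0.68, "dy": 0, "dz": -0.02, "ax": 0, "ay": 0, "az": 0, "hand": 50}, {"dx": 0.7, "dy": 0, "dz": -0.02, "ax": 0, "ay": 0, "az": 0, "hand": 50}]'

```text
clock: 4.58
tool_pos: [0.452, 0.0436, 0.0759]
eef_rot: [0.669, 0.743, -0.0, 0.0]
contact_force: [0.8, -0.7, -6.9]
opening: 0.702
```

Run:
```python
from h import *
from plant import r
s=r.get_state();print(s['tool_pos'],s['contact_force'],s['moment'],s['opening']*88.1)
delta(s,np.array([.456,.0012,.076])+.127*np.array([-.105,.9945,0]),6.0)
```

```text
[0.45201766 0.04359284 0.07594245] [ 0.80760115 -0.6743788  -6.85123994] [-0.03311855 -0.05766554  0.02594587] 61.83379321892433
d [ 1.407e+00 -9.000e-03 -1.000e-03] a [ 0.001  0.001 -0.003] tilt/yaw [ 1.e-04 -1.e-04 -1.e+00] 5.98
```

Call:
servo_tool --deltas '[{"dx": 0.05, "dy": 0, "dz": 0, "ax": 0, "ay": 0, "az": 0, "hand": 50}, {"dx": 0.15, "dy": 0, "dz": 0, "ax": 0, "ay": 0, "az": 0, "hand": 50}, {"dx": 0.3, "dy": 0, "dz": 0, "ax": 0, "ay": 0, "az": 0, "hand": 50}, {"dx": 0.5, "dy": 0, "dz": 0, "ax": 0, "ay": 0, "az": 0, "hand": 50}, {"dx": 0.7, "dy": 0, "dz": 0, "ax": 0, "ay": 0, "az": 0, "hand": 50}, {"dx": 0.9, "dy": 0, "dz": 0, "ax": 0, "ay": 0, "az": 0, "hand": 50}, {"dx": 1.1, "dy": 0, "dz": 0, "ax": 0, "ay": 0, "az": 0, "hand": 50}, {"dx": 1.26, "dy": 0, "dz": 0, "ax": 0, "ay": 0, "az": 0, "hand": 50}, {"dx": 1.36, "dy": 0, "dz": 0, "ax": 0, "ay": 0, "az": 0, "hand": 50}, {"dx": 1.42, "dy": 0, "dz": 0, "ax": 0, "ay": 0, "az": 0, "hand": 50}]'

```text
clock: 5.82
tool_pos: [0.4431, 0.1284, 0.0759]
eef_rot: [0.669, 0.743, -0.0, 0.0]
contact_force: [-0.0, -0.5, -5.9]
opening: 0.701
```

Run:
```python
from h import *
from plant import r,eyes
import cv2
s=r.get_state();print(s['clock'],s['tool_pos'],s['contact_force'],s['moment'],s['opening']*88.1)
delta(s,np.array([.456,.0012,.076])+.127*np.array([-.105,.9945,0]),6.0)
p,d=eyes.snapshot('top');m=eyes.camera_model('top')
np.savez('pics/t3.npz',p=p,d=d,pose=m["pose"],k=[m["fx"],m["fy"],m["cx"],m["cy"]])
p2,_=eyes.snapshot('scene')
a=cv2.resize(p[150:260,130:330],None,fx=4,fy=4)[:300]; b=cv2.resize(p2[130:230,170:370],None,fx=4,fy=4)[:300]
a=cv2.resize(p[160:250,150:330],(800,400))[:300]; b=cv2.resize(p2[140:240,180:340],(480,300))
b=cv2.copyMakeBorder(b,0,0,0,320,0)
cv2.imwrite('pics/t3.png',cv2.cvtColor(np.vstack([a,b]),cv2.COLOR_RGB2BGR))
```

```text
5.825 [0.4430768  0.12835731 0.07588602] [-0.041645   -0.48379261 -5.87691519] [-0.03102962 -0.13171159 -0.0156203 ] 61.76706056476259
d [-0.013 -0.008 -0.002] a [-0.001  0.003 -0.005] tilt/yaw [-1.e-04 -3.e-04 -1.e+00] 5.97
```

View pics/t3.png

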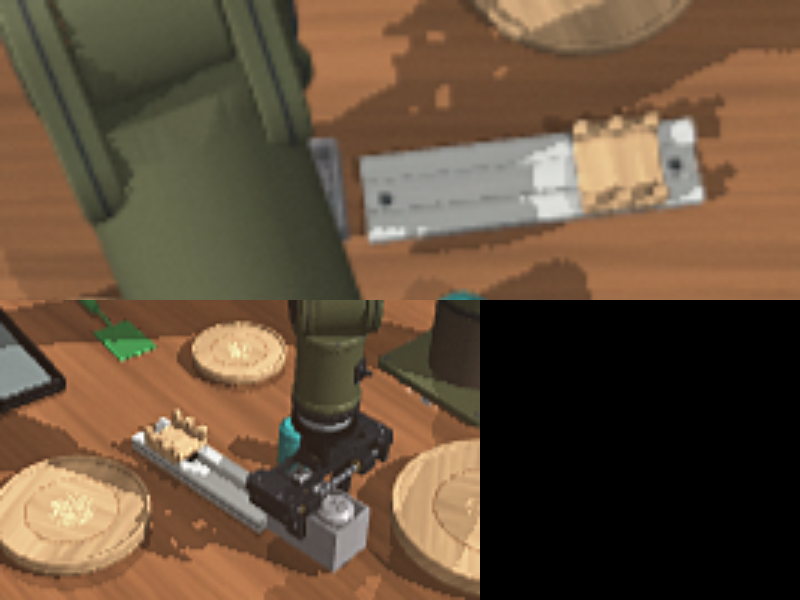

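The caddy is clear of the rail: there is a gap between the tub end at about x=345 and the rail end at about x=365. The rest is unmoved. Lifting.

Call:
servo_tool --deltas '[{"dx": 0, "dy": 0, "dz": -0.04, "ax": 0, "ay": 0, "az": 0, "hand": 50}, {"dx": 0, "dy": 0, "dz": -0.12, "ax": 0, "ay": 0, "az": 0, "hand": 50}, {"dx": 0, "dy": 0, "dz": -0.3, "ax": 0, "ay": 0, "az": 0, "hand": 50}, {"dx": 0, "dy": 0, "dz": -0.5, "ax": 0, "ay": 0, "az": 0, "hand": 50}, {"dx": 0, "dy": 0, "dz": -0.7, "ax": 0, "ay": 0, "az": 0, "hand": 50}, {"dx": 0, "dy": 0, "dz": -0.9, "ax": 0, "ay": 0, "az": 0, "hand": 50}, {"dx": 0, "dy": 0, "dz": -1.1, "ax": 0, "ay": 0, "az": 0, "hand": 50}, {"dx": 0, "dy": 0, "dz": -1.25, "ax": 0, "ay": 0, "az": 0, "hand": 50}, {"dx": 0, "dy": 0, "dz": -1.35, "ax": 0, "ay": 0, "az": 0, "hand": 50}, {"dx": 0, "dy": 0, "dz": -1.4, "ax": 0, "ay": 0, "az": 0, "hand": 50}]'

```text
clock: 7.18
tool_pos: [0.4431, 0.1282, 0.1602]
eef_rot: [0.669, 0.743, 0.0, 0.0]
contact_force: [-0.6, 0.4, -5.9]
opening: 0.702
```

Run:
```python
from h import *
from plant import r,eyes
import cv2
s=r.get_state();m=eyes.camera_model('wrist'); p,d=eyes.snapshot('wrist')
print(s['clock'],s['tool_pos'],s['contact_force'],s['moment'],s['opening']*88.1)
delta(s,[.6525,-.0975,.16],6.0)
np.savez('pics/w4.npz',p=p,d=d,pose=m["pose"],k=[m["fx"],m["fy"],m["cx"],m["cy"]])
cv2.imwrite('pics/w4.png',cv2.cvtColor(cv2.resize(p,None,fx=1.5,fy=1.5),cv2.COLOR_RGB2BGR))
P=fcloud(d,m['pose'],[m["fx"],m["fy"],m["cx"],m["cy"]])
q=P.reshape(-1,3)
print('rim z band', [ (z,int(((abs(q[:,2]-z)<.002)&(np.hypot(*(q[:,:2]-s['tool_pos'][:2]).T)<.07)).sum())) for z in np.arange(.15,.19,.004).round(3)])
m_=(abs(q[:,2]-.169)<.004)&(np.hypot(*(q[:,:2]-s['tool_pos'][:2]).T)<.07);print(cv2.minAreaRect((q[m_][:,:2]*1000).astype(np.float32)))
```

```text
7.175 [0.44313544 0.12816424 0.16019359] [-0.63837862  0.43489213 -5.88221155] [-0.02444398 -0.04062767  0.00954959] 61.863448620922625
d [-4.104e+00  3.079e+00  4.000e-03] a [ 0.001  0.    -0.005] tilt/yaw [ 1.e-04 -0.e+00 -1.e+00] 5.97
rim z band [(np.float64(0.15), 983), (np.float64(0.154), 1324), (np.float64(0.158), 1483), (np.float64(0.162), 1935), (np.float64(0.166), 1818), (np.float64(0.17), 4373), (np.float64(0.174), 2972), (np.float64(0.178), 8844), (np.float64(0.182), 541), (np.float64(0.186), 292), (np.float64(0.19), 221)]
((442.724609375, 131.95895385742188), (95.22041320800781, 103.52667999267578), 5.841395854949951)
```

View pics/w4.png

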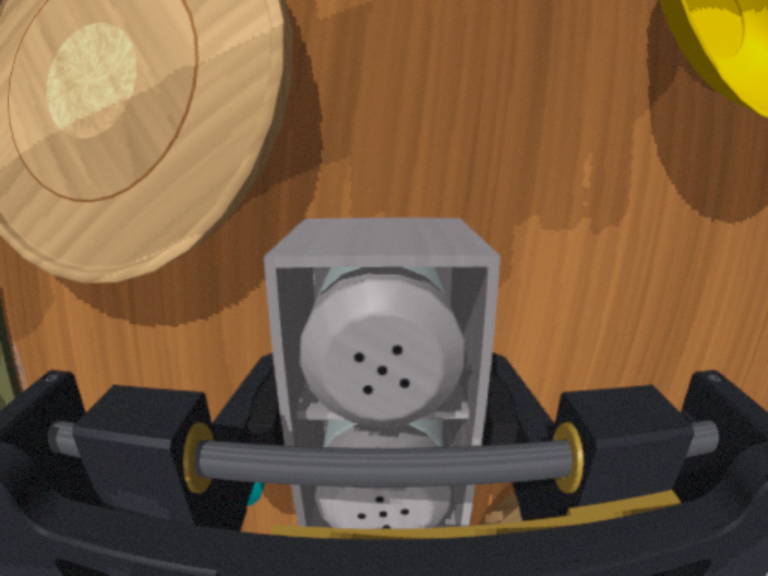

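The caddy hangs level and both shakers stand upright, with caps at about (383,350) and (383,500). Carrying it over.

Call:
servo_tool --deltas '[{"dx": -0.06, "dy": 0.045, "dz": 0, "ax": 0, "ay": 0, "az": 0, "hand": 50}, {"dx": -0.2, "dy": 0.15, "dz": 0, "ax": 0, "ay": 0, "az": 0, "hand": 50}, {"dx": -0.4, "dy": 0.3, "dz": 0, "ax": 0, "ay": 0, "az": 0, "hand": 50}, {"dx": -0.66, "dy": 0.5, "dz": 0, "ax": 0, "ay": 0, "az": 0, "hand": 50}, {"dx": -0.93, "dy": 0.7, "dz": 0, "ax": 0, "ay": 0, "az": 0, "hand": 50}, {"dx": -1.2, "dy": 0.9, "dz": 0, "ax": 0, "ay": 0, "az": 0, "hand": 50}, {"dx": -1.47, "dy": 1.1, "dz": 0, "ax": 0, "ay": 0, "az": 0, "hand": 50}, {"dx": -1.7, "dy": 1.27, "dz": 0, "ax": 0, "ay": 0, "az": 0, "hand": 50}, {"dx": -1.88, "dy": 1.4, "dz": 0, "ax": 0, "ay": 0, "az": 0, "hand": 50}, {"dx": -2.0, "dy": 1.5, "dz": 0, "ax": 0, "ay": 0, "az": 0, "hand": 50}]'

```text
clock: 8.48
tool_pos: [0.5455, 0.0174, 0.1598]
eef_rot: [0.67, 0.743, -0.0, -0.0]
contact_force: [-0.0, -0.9, -6.7]
opening: 0.703
```

Call:
servo_tool --deltas '[{"dx": -0.06, "dy": 0.045, "dz": 0, "ax": 0, "ay": 0, "az": 0, "hand": 50}, {"dx": -0.2, "dy": 0.15, "dz": 0, "ax": 0, "ay": 0, "az": 0, "hand": 50}, {"dx": -0.4, "dy": 0.3, "dz": 0, "ax": 0, "ay": 0, "az": 0, "hand": 50}, {"dx": -0.66, "dy": 0.5, "dz": 0, "ax": 0, "ay": 0, "az": 0, "hand": 50}, {"dx": -0.93, "dy": 0.7, "dz": 0, "ax": 0, "ay": 0, "az": 0, "hand": 50}, {"dx": -1.2, "dy": 0.9, "dz": 0, "ax": 0, "ay": 0, "az": 0, "hand": 50}, {"dx": -1.45, "dy": 1.08, "dz": 0, "ax": 0, "ay": 0, "az": 0, "hand": 50}, {"dx": -1.68, "dy": 1.26, "dz": 0, "ax": 0, "ay": 0, "az": 0, "hand": 50}, {"dx": -1.84, "dy": 1.38, "dz": 0, "ax": 0, "ay": 0, "az": 0, "hand": 50}, {"dx": -1.92, "dy": 1.44, "dz": 0, "ax": 0, "ay": 0, "az": 0, "hand": 50}]'

```text
clock: 9.72
tool_pos: [0.6433, -0.0883, 0.1596]
eef_rot: [0.67, 0.743, -0.0, -0.0]
contact_force: [-1.4, 1.2, -4.9]
opening: 0.7
```

Run:
```python
from h import *
from plant import r,eyes
import cv2
s=r.get_state();m=eyes.camera_model('wrist'); p,d=eyes.snapshot('wrist')
print(s['clock'],s['tool_pos'],s['contact_force'],s['moment'],s['opening']*88.1)
delta(s,[.6525,-.0975,.16],6.0)
np.savez('pics/w5.npz',p=p,d=d,pose=m["pose"],k=[m["fx"],m["fy"],m["cx"],m["cy"]])
cv2.imwrite('pics/w5.png',cv2.cvtColor(cv2.resize(p,None,fx=1.5,fy=1.5),cv2.COLOR_RGB2BGR))
P=fcloud(d,m['pose'],[m["fx"],m["fy"],m["cx"],m["cy"]])
q=P.reshape(-1,3)
# plate points: fit circle to outer edge
mk=(q[:,2]>.019)&(q[:,2]<.045)&(np.hypot(q[:,0]-.653,q[:,1]+.097)<.115)
w=q[mk]; a=np.arctan2(w[:,1]+.097,w[:,0]-.653); rr=np.hypot(w[:,0]-.653,w[:,1]+.097)
pts=[]
for i in range(72):
    b=np.where((np.floor((a+np.pi)/(2*np.pi)*72)==i)&(rr>.09))[0]
    if len(b)>3: pts.append(w[b[np.argmax(rr[b])]])
pts=np.array(pts);print(len(pts),'plate z',np.median(w[:,2]))
from scipy.optimize import least_squares
f=least_squares(lambda c:np.hypot(pts[:,0]-c[0],pts[:,1]-c[1])-.1,[.653,-.097],loss='soft_l1',f_scale=.001);print(f.x,np.abs(f.fun).mean())
```

```text
9.725 [ 0.64328296 -0.08833339  0.15964061] [-1.38400498  1.16878111 -4.92368833] [-0.02927297 -0.08689704 -0.04812958] 61.708611215052834
d [-0.168  0.137 -0.006] a [-0.003  0.002 -0.014] tilt/yaw [-3.e-04 -3.e-04 -1.e+00] 5.92
47 plate z 0.026103377967845343
[ 0.65203978 -0.09903376] 0.0004588088558440897
```

View pics/w5.png

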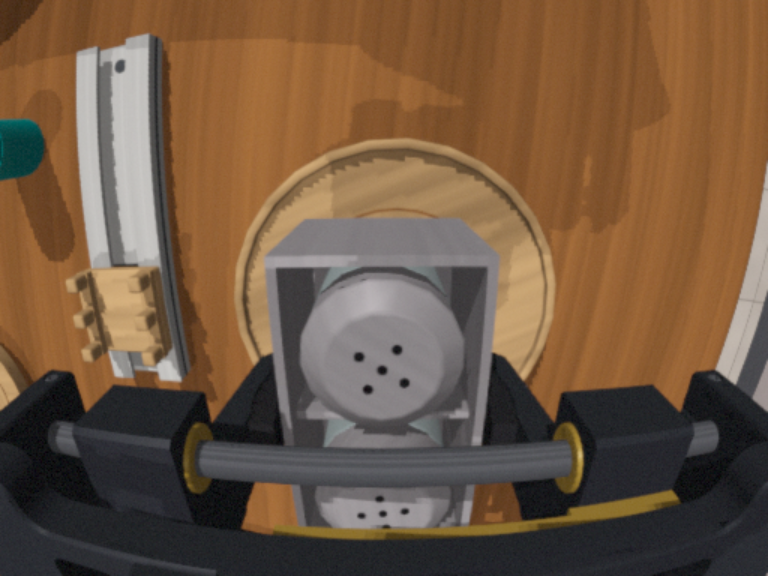

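The Susan is under the caddy, with its rim circle fitted at (0.652, -0.099) and its plate z at 0.026, as expected. Centring, then lowering most of the way.

Call:
servo_tool --deltas '[{"dx": -0.05, "dy": 0.04, "dz": 0, "ax": 0, "ay": 0, "az": 0, "hand": 50}, {"dx": -0.12, "dy": 0.08, "dz": 0.05, "ax": 0, "ay": 0, "az": 0, "hand": 50}, {"dx": -0.15, "dy": 0.11, "dz": 0.15, "ax": 0, "ay": 0, "az": 0, "hand": 50}, {"dx": -0.16, "dy": 0.12, "dz": 0.3, "ax": 0, "ay": 0, "az": 0, "hand": 50}, {"dx": -0.16, "dy": 0.12, "dz": 0.47, "ax": 0, "ay": 0, "az": 0, "hand": 50}, {"dx": -0.16, "dy": 0.12, "dz": 0.63, "ax": 0, "ay": 0, "az": 0, "hand": 50}, {"dx": -0.16, "dy": 0.12, "dz": 0.77, "ax": 0, "ay": 0, "az": 0, "hand": 50}, {"dx": -0.16, "dy": 0.12, "dz": 0.87, "ax": 0, "ay": 0, "az": 0, "hand": 50}, {"dx": -0.16, "dy": 0.12, "dz": 0.92, "ax": 0, "ay": 0, "az": 0, "hand": 50}, {"dx": -0.16, "dy": 0.12, "dz": 0.92, "ax": 0, "ay": 0, "az": 0, "hand": 50}]'

```text
clock: 11.02
tool_pos: [0.6512, -0.0962, 0.1046]
eef_rot: [0.669, 0.743, -0.0, 0.0]
contact_force: [-0.6, -0.1, -5.4]
opening: 0.699
```

Run:
```python
from h import *
from plant import r
s=r.get_state()
print(s['clock'],s['tool_pos'],s['contact_force'],s['moment'],s['opening']*88.1)
delta(s,[.6525,-.0985,.0955],6.0)
```

```text
11.025 [ 0.65120523 -0.09619432  0.10463786] [-0.61716618 -0.13418561 -5.43574181] [-0.03893485 -0.09235638 -0.00626157] 61.54468070125396
d [-0.04   0.017  0.152] a [-0.001  0.001 -0.005] tilt/yaw [-1.e-04 -1.e-04 -1.e+00] 5.97
```

Slow final lowering at about 1.2 mm per row.

Call:
servo_tool --deltas '[{"dx": -0.02, "dy": 0.01, "dz": 0.02, "ax": 0, "ay": 0, "az": 0, "hand": 50}, {"dx": -0.04, "dy": 0.02, "dz": 0.04, "ax": 0, "ay": 0, "az": 0, "hand": 50}, {"dx": -0.04, "dy": 0.02, "dz": 0.06, "ax": 0, "ay": 0, "az": 0, "hand": 50}, {"dx": -0.04, "dy": 0.02, "dz": 0.08, "ax": 0, "ay": 0, "az": 0, "hand": 50}, {"dx": -0.04, "dy": 0.02, "dz": 0.1, "ax": 0, "ay": 0, "az": 0, "hand": 50}, {"dx": -0.04, "dy": 0.02, "dz": 0.12, "ax": 0, "ay": 0, "az": 0, "hand": 50}, {"dx": -0.04, "dy": 0.02, "dz": 0.13, "ax": 0, "ay": 0, "az": 0, "hand": 50}, {"dx": -0.04, "dy": 0.02, "dz": 0.13, "ax": 0, "ay": 0, "az": 0, "hand": 50}]'

```text
clock: 12.02
tool_pos: [0.6526, -0.0985, 0.0969]
eef_rot: [0.669, 0.743, -0.0, 0.0]
contact_force: [0.1, -0.5, -5.5]
opening: 0.702
```

Run:
```python
from h import *
from plant import r
s=r.get_state()
print(s['clock'],s['tool_pos'],s['contact_force'],s['moment'],s['opening']*88.1)
delta(s,[.6525,-.0985,.0955],6.0)
```

```text
12.025 [ 0.65263056 -0.09845188  0.09686458] [ 0.08276596 -0.51442649 -5.4734326 ] [-0.00344748 -0.07522572 -0.02170015] 61.845222770693205
d [-0.001 -0.002  0.023] a [-0.     0.001 -0.005] tilt/yaw [-0.e+00 -1.e-04 -1.e+00] 5.97
```

Call:
servo_tool --deltas '[{"dx": 0, "dy": 0, "dz": 0.01, "ax": 0, "ay": 0, "az": 0, "hand": 50}, {"dx": 0, "dy": 0, "dz": 0.02, "ax": 0, "ay": 0, "az": 0, "hand": 50}, {"dx": 0, "dy": 0, "dz": 0.03, "ax": 0, "ay": 0, "az": 0, "hand": 50}, {"dx": 0, "dy": 0, "dz": 0.03, "ax": 0, "ay": 0, "az": 0, "hand": 50}]'

```text
clock: 12.52
tool_pos: [0.6527, -0.0985, 0.0954]
eef_rot: [0.669, 0.743, -0.0, 0.0]
contact_force: [-0.3, 0.2, -2.6]
opening: 0.699
```

Call:
servo_tool --deltas '[{"dx": 0, "dy": 0, "dz": 0.01, "ax": 0, "ay": 0, "az": 0, "hand": 50}, {"dx": 0, "dy": 0, "dz": 0.01, "ax": 0, "ay": 0, "az": 0, "hand": 50}, {"dx": 0, "dy": 0, "dz": 0.01, "ax": 0, "ay": 0, "az": 0, "hand": 50}]'

```text
clock: 12.9
tool_pos: [0.6527, -0.0984, 0.0954]
eef_rot: [0.669, 0.743, -0.0, 0.0]
contact_force: [-4.7, 0.8, 6.6]
opening: 0.698
```

Standing: the force is now +6.6 N upward. Opening to 76 mm, slowly.

Call:
servo_tool --deltas '[{"dx": 0, "dy": 0, "dz": 0, "ax": 0, "ay": 0, "az": 0, "hand": 62.5}, {"dx": 0, "dy": 0, "dz": 0, "ax": 0, "ay": 0, "az": 0, "hand": 65}, {"dx": 0, "dy": 0, "dz": 0, "ax": 0, "ay": 0, "az": 0, "hand": 72}, {"dx": 0, "dy": 0, "dz": 0, "ax": 0, "ay": 0, "az": 0, "hand": 78}, {"dx": 0, "dy": 0, "dz": 0, "ax": 0, "ay": 0, "az": 0, "hand": 78}, {"dx": 0, "dy": 0, "dz": 0, "ax": 0, "ay": 0, "az": 0, "hand": 78}]'

```text
clock: 13.65
tool_pos: [0.6527, -0.0985, 0.0945]
eef_rot: [0.669, 0.743, 0.0, 0.0]
contact_force: [0.7, -0.1, -0.6]
opening: 0.884
```

Run:
```python
from h import *
from plant import r,eyes
import cv2
s=r.get_state();p,d=eyes.snapshot('wrist')
print(s['clock'],s['tool_pos'],s['contact_force'],s['opening']*88.1)
cv2.imwrite('pics/w6.png',cv2.cvtColor(cv2.resize(p,None,fx=1.5,fy=1.5),cv2.COLOR_RGB2BGR))
```

```text
13.65 [ 0.65273158 -0.09846133  0.09452366] [ 0.65372979 -0.1420992  -0.60807841] 77.88109908392967
```

View pics/w6.png

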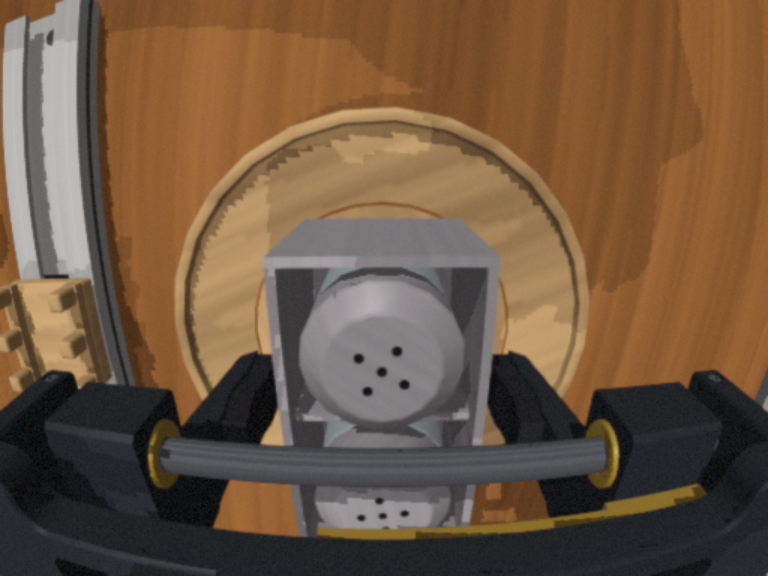

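Released. There are gaps on both sides, and the caddy is upright and unmoved. Retreating straight up.

Call:
servo_tool --deltas '[{"dx": 0, "dy": 0, "dz": -0.15, "ax": 0, "ay": 0, "az": 0, "hand": 78}, {"dx": 0, "dy": 0, "dz": -0.4, "ax": 0, "ay": 0, "az": 0, "hand": 78}, {"dx": 0, "dy": 0, "dz": -0.8, "ax": 0, "ay": 0, "az": 0, "hand": 78}, {"dx": 0, "dy": 0, "dz": -1.3, "ax": 0, "ay": 0, "az": 0, "hand": 78}, {"dx": 0, "dy": 0, "dz": -1.8, "ax": 0, "ay": 0, "az": 0, "hand": 78}, {"dx": 0, "dy": 0, "dz": -2.3, "ax": 0, "ay": 0, "az": 0, "hand": 78}, {"dx": 0, "dy": 0, "dz": -2.6, "ax": 0, "ay": 0, "az": 0, "hand": 78}, {"dx": 0, "dy": 0, "dz": -2.6, "ax": 0, "ay": 0, "az": 0, "hand": 78}]'

```text
clock: 14.7
tool_pos: [0.6534, -0.0984, 0.2523]
eef_rot: [0.669, 0.743, 0.001, 0.001]
contact_force: [-0.3, 0.1, -0.1]
opening: 0.889
```

Run:
```python
from h import *
from plant import r,eyes
import cv2
s=r.get_state();m=eyes.camera_model('wrist');p,d=eyes.snapshot('wrist')
print(s['clock'],s['tool_pos'],s['contact_force'])
P=fcloud(d,m['pose'],[m["fx"],m["fy"],m["cx"],m["cy"]]);q=P.reshape(-1,3)
n=np.hypot(q[:,0]-.652,q[:,1]+.099)
a=q[(n<.075)&(q[:,2]>.099)&(q[:,2]<.109)];print('rim',np.median(a[:,2]),cv2.minAreaRect((a[:,:2]*1000).astype(np.float32)))
w=q[(n<.115)&(q[:,2]>.019)&(q[:,2]<.045)];an=np.arctan2(w[:,1]+.099,w[:,0]-.652);rr=np.hypot(w[:,0]-.652,w[:,1]+.099)
pts=[]
for i in range(72):
    b=np.where((np.floor((an+np.pi)/(2*np.pi)*72)==i)&(rr>.09))[0]
    if len(b)>3: pts.append(w[b[np.argmax(rr[b])]])
pts=np.array(pts)
from scipy.optimize import least_squares
f=least_squares(lambda c:np.hypot(pts[:,0]-c[0],pts[:,1]-c[1])-.1,[.653,-.097],loss='soft_l1',f_scale=.001);print('susan',len(pts),f.x,np.abs(f.fun).mean())
p2,_=eyes.snapshot('scene')
cv2.imwrite('pics/w7.png',cv2.cvtColor(np.vstack([cv2.resize(p,(400,300)),cv2.resize(p2,(400,300))]),cv2.COLOR_RGB2BGR))
```

```text
14.7 [ 0.65342209 -0.0983928   0.25228196] [-0.25387115  0.11292389 -0.06114837]
rim 0.10479516741070061 ((652.6126708984375, -98.70042419433594), (62.04450225830078, 111.1063232421875), 6.317780494689941)
susan 70 [ 0.65200153 -0.09825188] 0.0008331832896861089
```

View pics/w7.png

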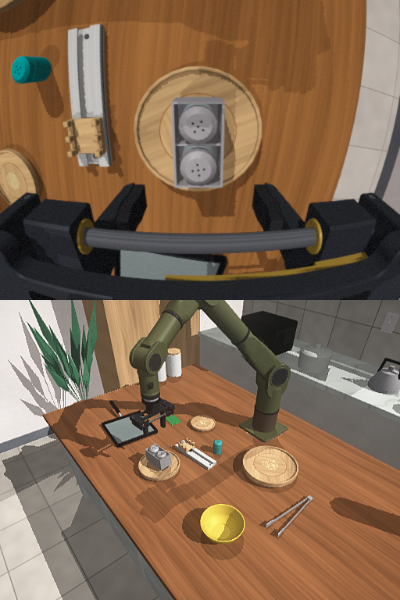

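The caddy stands centred on the Susan within about 1 mm. Its rim z of 0.105 matches the expected 26 + 79 mm. Both shakers are upright and the rest is still in place. Handing in.

```bash
python3 -c "
from plant import r
print(r.finish_job())"
```

```text
the job is handed in; nothing more can be done
None
```

The caddy is standing in the middle of the middle-sized lazy Susan, with both shakers upright. I handed the job in just after 14.7 s on the robot's clock.

I gripped the caddy across its long sides (61.8 mm) and slid it 127 mm out of the rail's +y end. A picture showed it clear of the rail. I then lifted it 84 mm, carried it over, lowered it until the force showed it standing, opened the fingers and backed straight up.

**Last checks (wrist camera):**
- **Position:** the caddy's centre is at (0.6526, -0.0987) and the Susan's at (0.652, -0.098), so it is under 1 mm off.
- **Height:** the rim is at 0.105 m, as expected.
- **Other things:** the rest is still in the rail, the pictures show nothing else disturbed, and the force on the tool is about zero.

**Disagreements:** the top and wrist cameras differed by 1–2 mm, and I went by the wrist camera. When the caddy touched down, the force swung from -2.6 to +6.6 N in one small step, well below the limits.

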